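# Unlock and open the checker tray for a game

### The job

Get the checker tray ready for a game: set the tea glass that stands on its flap down gently, upright, in the middle of its saucer, take the round-headed key out of the key block, push it fully home in the lock on the flap, turn it a quarter turn clockwise until it stops, and lift the flap until it stands about upright, leaving the key in the lock. Do not open the flap under the glass, and leave the other key, the dice, the dice tower and the bell where they are.

Things in the scene. Friction and masses are not known exactly. Their poses are not given: they have to be found in the camera images.
- glass_mid (a point): Empty waisted tea glass, clear glass, 84 mm tall, 110 g, upright on the tray's closed flap. This point is on its axis, 42 mm above its underside and 42 mm below the rim; z is its axis. Outer diameters: foot 42 mm, belly 49 (10 to 22 mm up), waist 39 (44 mm up), 43 at 60 mm up, rim 53.
- saucer_in (a point): White china saucer, 116 mm across, 16 mm tall, fixed to the table. This point is the centre of its inner floor (5 mm above the table); the flat inner floor is about 65 mm across, and the rim slopes up from there.
- key_bow (a point): The tray's key, 67 mm long, 45 g, upright, tip down, in a slot of the key block. This point is the centre of its round black plastic head: 29 mm across, 9 mm thick, 53 mm above the tip. z runs up the shaft, x across the width of head and bit, y is the normal of the head's flat faces (grip across y).
- key_tip (a point): Lowest point of the same key, on the shaft's axis, same axes as key_bow. The lowest 14 mm are the double bit, 16 mm wide (x), 4 mm thick (y), rounded below, the same after half a turn. Above it the shaft is round, 6 mm; a collar of 14 mm diameter, underside 19 mm above the tip, stops it in block and lock. In the block the tip is 21 mm above the table.
- spare_bow (a point): A second, unrelated key with a narrow rectangular black head, 17 mm wide, 9 mm thick, 32 mm tall, standing upright in the other slot of the key block. This point is the centre of its head. Leave it alone.
- keyblock: Wooden key block, 110 x 50 x 40 mm (x, y, z), fixed. Origin at the centre of its underside. Two upright slots, 26 mm either side of the middle along its x axis, each 18.5 mm (x) by 6.5 mm (y), 30 mm deep; either key may be in either slot. Lifted straight up by 21 mm a key is clear of it.
- tray: Wooden checker tray, a box of 150 (x) by 210 (y) by 60 mm with a flap on top, 2 kg, fixed to the table. Origin at the centre of its underside; its -x side is the front (the side with the lock, roughly towards the robot), +x is the hinge side.
- lock_mouth (a point): Centre of the keyhole, on top of the flap's steel lock plate (36 x 44 mm), 73 mm above the table while shut, 45 mm in front of the tray's middle, 120 mm in front of the hinge. Axes move with the flap: shut, they are the tray's; z is the lock's axis. Keyhole and, at lock = 0, the plug below: a slot 18.5 mm long along y, 6.5 mm wide along x.
- flap_hinge (a point): Middle of the flap's hinge axis, at the tray's rear top edge (75 mm behind the tray's middle, 60 mm above the table). The axis runs along this frame's y (the tray's y). Same axes as lock_mouth.
- flap (a joint): Hinge of the flap, rad: 0 shut, grows as the front edge rises, stops at 1.7. A 10 mm wooden board, 154 (x) by 214 (y) mm, 350 g; underside 60 mm above the table; it overhangs the tray's front by 4 mm, its front edge 34 mm in front of the lock. Stiff hinge: the flap stays where it is left; lifting takes about 7 N at the lock. While locked, a cam holds it shut.
- lock (a joint): Turn of the lock's plug, rad: 0 locked, grows as the key turns clockwise seen from above, stops at 1.5; the cam is free beyond about 1.1. It stays where it is left (friction 0.05 N m). The key has about 0.15 rad of play in the slot, so the key itself turns about 1.6.
- tower: Black plastic dice tower of stacked tiers, 185 mm tall, 84 x 84 mm, with a low tray out to 105 mm on its -x side, 0.5 kg, loose. Origin at the underside below the tiers' middle. Stands outside the key block or the saucer, left or right. Leave it alone.
- bell: Chrome press-button table bell, 86 mm across, 60 mm tall, loose. Origin at the centre of its underside. On the side opposite to the tower. Leave it alone.
- die_a_mid (a point): Red die, 16 mm, on the table in front of the tray, to the left; centre of the cube. Leave it alone.
- die_b_mid (a point): Red die, 16 mm, on the table in front of the tray, to the right; centre of the cube. Leave it alone.
- lock_seat (a point): Point 19 mm below lock_mouth on the lock's axis, same axes: the key's tip is here when the key is home (collar on the plate, head centre 34 mm above it). The key enters with its x axis along the slot (y here), either way round. Home, it can turn; turned, its bit is caught under the 3 mm plate (2 mm of play), so the flap can be pulled up by the key.

How it is judged (in metres and radians):
On the way, in this order (a step that is already met when the one before it is completed fails the run):
1. the round-headed key is fully home in the lock, not yet turned open, with the flap still shut (z of key_tip in the frame of lock_mouth below -0.0165 m and horizontal distance between key_tip and lock_mouth below 0.004 m and value of joint flap below 0.05 rad and value of joint lock below 0.8 rad), for 0.1 s.
2. the lock is turned open with the key in it, the flap still shut (value of joint lock above 1.2 rad and z of key_tip in the frame of lock_mouth below -0.0155 m and value of joint flap below 0.05 rad), for 0.1 s.
At the end, for the whole second after the job is handed in: The flap stands open by more than 1.2 rad (about 70 degrees) and is at rest, the lock is turned past 1.15 rad with the key still in it (tip at least 14.5 mm below the plate), and the glass stands upright (within 0.12 rad) on the saucer's floor, its axis within 15 mm of the saucer's centre (value of joint flap above 1.2 rad and value of joint lock above 1.15 rad and z of key_tip in the frame of lock_mouth below -0.0145 m and distance between key_tip and lock_mouth below 0.023 m and horizontal distance between glass_mid and saucer_in below 0.015 m and angle between glass_mid's own z axis and vertical below 0.12 rad and z of glass_mid in the frame of saucer_in below 0.047 m and velocity of joint flap between -0.05 and 0.05 rad/s); the robot touches nothing.
It fails at once if the glass tips over, or is dropped (moves faster than 0.5 m/s out of the fingers) (angle between glass_mid's own z axis and vertical above 0.5 rad or (contact force between glass and the fingers below 0.05 N and linear speed of glass above 0.5 m/s)).
It fails at once if the flap is opened while the glass is on it (value of joint flap above 0.1 rad and height (world z) of glass_mid above 0.09 m and horizontal distance between glass_mid and tray below 0.12 m).
It fails at once if the other key is pulled out or shifted (distance of spare_bow from where it was at the start of the episode above 0.015 m).
It fails at once if the dice tower is knocked (distance of tower from where it was at the start of the episode above 0.015 m or angle between tower's own z axis and vertical above 0.25 rad).
It fails at once if the bell or a die is knocked from its place (distance of any of bell, die_a_mid, die_b_mid from where it was at the start of the episode above 0.015 m).
It also fails if it takes over 61 s, if anything falls off the work surface, if the arm or the gripper's body presses on something with over 40 N, if the wrist force passes 120 N, or if a joint passes its speed limit or range.

### The arm

A 6-joint arm with a two-finger parallel gripper is mounted at the origin on the work surface. World frame = base frame: x ahead of the robot, y to its left, z up, the work surface at z = 0. Lengths are in mm, angles in rad, forces in N, time in s.
With the tool pointing down it reaches from about 350 to 975 mm from the base axis. Payload 7.1 kg.
Tool frame: the origin (TCP) lies on the front face of the gripper's body, between the roots of the fingers; the fingertips stand 80 mm ahead of it and the grasp point (between the pads) lies 61 mm ahead of it (env.tips_ahead is the distance from the TCP to the fingertips, in mm); z points along the fingers, y is the line along which they close (so a half turn about z gives the same grasp; the last joint's range is limited). The gripper opens to 88 mm and grips with 3 to 60 N. Pads are 20 mm wide; open, the fingers measure 115 mm over their backs; the gripper's body (75 mm by 178 mm) begins 61 mm behind the grasp point.
Start: joints at [1.107, 0.423, 1.63, -0, 1.089, -0.019], TCP at [268.891, 564.184, 302.675] pointing down, gripper open.
Joint ranges: [-3, 3], [-0.9, 2.11], [0.09, 2.58], [-1.31, 4.45], [0.11, 2.69], [-2.54, 2.54]. Speed limits (rad/s): [2.39, 2.39, 3.01, 3.14, 3.14, 3.14].

### API

Orientations are given as a unit quaternion [x, y, z, w].
In Python, from station import env, set_gripper, viewer, workorder gives the robot as it stands. Calls block until the motion is done:
- env.reach(position, orientation): joint-space move of the TCP to a pose.
- env.move_l(position, rot=None, rate=150, f_stop=None): straight line of the TCP; rot=None keeps the orientation; rate is the mean speed in mm/s. With f_stop (N) it stops when the force on the tool has changed by that much, and returns True; else False.
- env.move_joints(angles): joint-space move.
- set_gripper(opening): finger opening in mm; the grip force is fixed at half the most; returns when the fingers have stopped.
- env.hold(seconds).
- env.ik(position, orientation): joint angles nearest the present ones, or None.
- env.read_state(): the state.
- viewer.camera(name): name is "side" or "top" or "wrist"; returns the picture (480x640x3 uint8, blue, green, red); there is no depth.
- viewer.camera_params(name): a dict with "fx", "fy", "cx", "cy" (pixels), "pose" (4x4, takes a point from camera to world coordinates); the wrist camera has in their place "tool_from_camera" (4x4, takes a point from camera to tool coordinates, whose origin is the TCP and whose axes are the flange's). Camera axes: x right, y up, looking along -z (the intrinsics and any distortion apply to the point x, -y, -z); pixel columns grow to the right and rows downward; lengths in mm; the calibration is good to about 2 mm. A picture is of the moment at which its call begins: read the wrist's pose just before it. camera_params takes no time and is no camera call.
A pose or a line that the arm cannot do raises env.IKError and nothing moves.
- workorder.sign_off(): hands the job in; it is judged then, once.
The state is a dict: "time_s": time; "qpos": joint angles; "dq": joint speeds; "tau": joint torques, N m; "tool_pos": TCP position; "orientation": TCP orientation; "force": force on the tool from outside, world axes, zero at the start; "wrist_torque": the same for the moment, N m; "width": finger opening in mm; "grip_force": force on a finger pad.
Only numpy, scipy, OpenCV 4.12 (cv2) and the standard library are available. Lean on these libraries where they do the work, as an engineer would, in place of code of your own. Each camera call takes 0.05 s, during which the arm holds its last target. There are 200 camera calls.

## Working session

There is one attempt and no reset: what is moved stays moved. The work goes in short steps, each a Python script; the robot and the scene stay as the last script left them, time stands still between calls to the robot, and variables do not carry over. Pictures are saved under pics/ and viewed, at most 10 in all, crops included, and the job is handed in when it is done.

```bash
ls; mkdir -p pics; python3 - <<'E'
from station import env,viewer
import cv2,numpy as np
np.set_printoptions(precision=4,suppress=True)
for n in("side","top","wrist"):
    cv2.imwrite(f"pics/{n}0.png",viewer.camera(n)); print(n,viewer.camera_params(n))
s=env.read_state();print(s)
E
```

```text
pics
side {'fx': 444.8380304073097, 'fy': 444.8380304073097, 'cx': 323.8224874656188, 'cy': 237.41960602436544, 'pose': array([[   0.7527,    0.4201,   -0.507 ,  -21.6365],
       [  -0.6584,    0.4761,   -0.583 , -620.6876],
       [  -0.0035,    0.7726,    0.6349,  816.0725],
       [   0.    ,    0.    ,    0.    ,    1.    ]])}
top {'fx': 525.4615718248701, 'fy': 525.4615718248701, 'cx': 312.33401036814394, 'cy': 236.6139799109629, 'pose': array([[  -0.0183,    0.9898,   -0.1416,  299.7511],
       [  -0.9997,   -0.0205,   -0.0141,   -6.342 ],
       [  -0.0168,    0.1413,    0.9898, 1503.5077],
       [   0.    ,    0.    ,    0.    ,    1.    ]])}
wrist {'fx': 400.330614953873, 'fy': 400.330614953873, 'cx': 325.5347534182438, 'cy': 239.28435473208694, 'tool_from_camera': array([[  0.0001,   0.9559,   0.2937,  79.5155],
       [  1.    ,  -0.0003,   0.0004,   0.8847],
       [  0.0005,   0.2937,  -0.9559, -82.9641],
       [  0.    ,   0.    ,   0.    ,   1.    ]])}
{'time_s': 0.15, 'qpos': array([ 1.107 ,  0.4237,  1.6305, -0.    ,  1.0886, -0.019 ]), 'dq': array([-0.0016, -0.0012, -0.0019, -0.0001,  0.0016, -0.0002]), 'tau': array([ -0.0005, -54.4985, -27.3917,   0.0645,   0.0205,  -0.0001]), 'tool_pos': array([268.751 , 563.9048, 302.0876]), 'orientation': array([ 0.2206,  0.9754, -0.0006, -0.0001]), 'force': array([-0.4541,  0.4052,  0.3727]), 'wrist_torque': array([-0.0592,  0.0363,  0.0254]), 'grip_force': 0.0, 'width': 87.61895738998179}
```

View pics/top0.png

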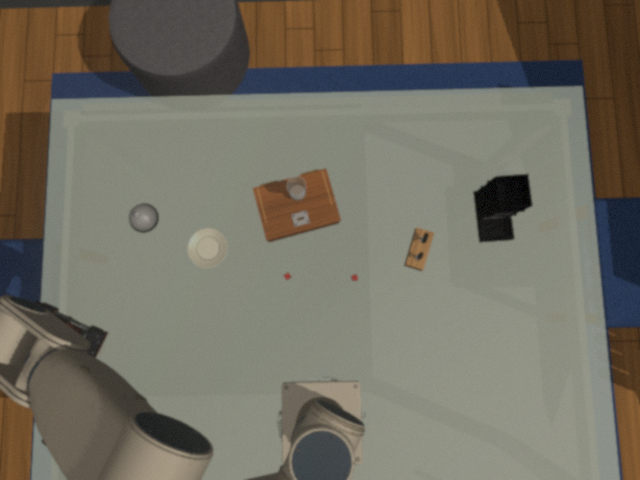

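View pics/side0.png

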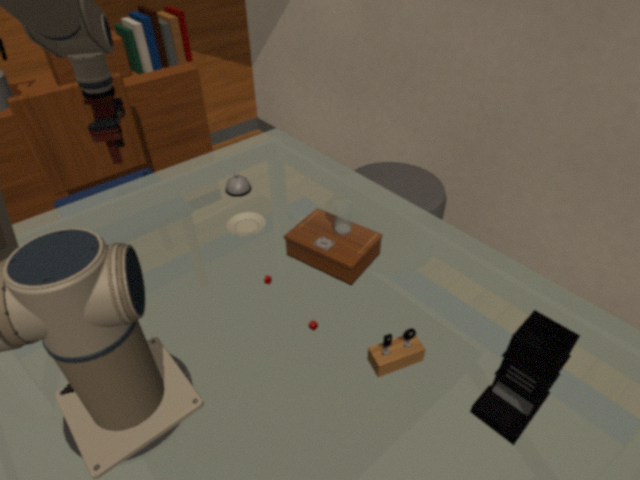

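The top view shows the tray around (297,205), its lock plate at (300,218), the glass foot at about (297,192) and the saucer at (208,248). The key block is at (419,249), with keys at about (422,238) and (416,256). In the side view the round-headed key is the right (farther) one, at (409,334).

```bash
cat > h.py <<'E'
from station import env,set_gripper,viewer,workorder
import cv2,numpy as np
from scipy.spatial.transform import Rotation as R
np.set_printoptions(precision=4,suppress=True)
def toolT(s=None):
    s=s or env.read_state(); T=np.eye(4);T[:3,:3]=R.from_quat(s['orientation']).as_matrix();T[:3,3]=s['tool_pos'];return T
def pose(n,T=None):
    p=viewer.camera_params(n); return p,(p['pose'] if 'pose' in p else T@p['tool_from_camera'])
def px2w(n,u,v,z,T=None):
    p,P=pose(n,T); d=P[:3,:3]@np.array([(u-p['cx'])/p['fx'],-(v-p['cy'])/p['fy'],-1]); o=P[:3,3]
    return o+d*(z-o[2])/d[2]
def w2px(n,X,T=None):
    p,P=pose(n,T); c=P[:3,:3].T@(np.asarray(X,float)-P[:3,3]); return np.array([p['cx']+p['fx']*c[0]/-c[2],p['cy']-p['fy']*c[1]/-c[2]])
def down(a):
    "tool pointing down, tool x along world angle a (y = closing line at a-90)"
    c,s=np.cos(a),np.sin(a); return R.from_matrix(np.array([[c,s,0],[s,-c,0],[0,0,-1]]).T).as_quat()
def snap(name):
    T=toolT(); im=viewer.camera("wrist"); cv2.imwrite(f"pics/{name}.png",im); np.save(f"pics/{name}.npy",T); return im,T
E
python3 - <<'E'
from h import *
for n,c,u,v,z in [("lock","top",300,218,73),("glassfoot","top",297,192,70),("saucer","top",208,248,5),("saucer_side","side",246,224,5),("block","top",419,249,40),("k up","top",422,236,70),("k dn","top",416,256,70),("round side","side",409,334,74),("spare side","side",388,341,74),("lock","side",324,243,73),("tray BL","top",267,240,70),("tray BR","top",341,221,70),("die","top",354,278,8),("die","top",287,276,8),("tray TL","top",254,187,70),("bell","top",144,218,30)]:
    print(n,px2w(c,u,v,z))
for nm,a in (("k",np.pi),):
    for p in ([520,-130,260],[520,-220,260],[620,20,300],[620,-250,260]): print(p, env.ik(p,down(a)))
E
```

```text
lock [557.0505  47.1618  73.    ]
glassfoot [631.4442  54.549   70.    ]
saucer [487.1583 316.2392   5.    ]
saucer_side [493.4153 325.2023   5.    ]
block [ 467.9523 -282.9718   40.    ]
k up [ 500.2609 -287.1974   70.    ]
k dn [ 445.4273 -268.23     70.    ]
round side [ 495.59   -294.0861   74.    ]
spare side [ 449.6254 -277.4189   74.    ]
lock [557.0831  44.1813  73.    ]
tray BL [497.9396 139.2262  70.    ]
tray BR [546.7541 -66.0134  70.    ]
die [ 392.517  -101.2075    8.    ]
die [401.8869  89.1253   8.    ]
tray TL [648.4215 174.7583  70.    ]
bell [574.2959 495.5583  30.    ]
[520, -130, 260] [-0.2672  0.3501  1.8605 -0.      0.931  -1.838 ]
[520, -220, 260] [-0.4213  0.3894  1.7982 -0.      0.954  -1.9921]
[620, 20, 300] [ 0.0131  0.4192  1.6428 -0.      1.0795 -1.5577]
[620, -250, 260] [-0.4011  0.5325  1.5576 -0.      1.0516 -1.9719]
```

```bash
python3 - <<'E'
from h import *
env.reach([490,316,270],down(2.7)); im1,T=snap("w_saucer")
env.reach([575,50,290],down(0.233+np.pi)); im2,T2=snap("w_tray")
print(T[:3,3],T2[:3,3],env.read_state()['time_s'])
big=np.vstack([cv2.resize(im1[60:440],(600,356),interpolation=cv2.INTER_AREA)])
cv2.imwrite("pics/a.png",big)
E
```

```text
[489.7085 316.8036 270.1561] [574.9288  51.0135 289.9844] 2.6
```

View pics/w_tray.png

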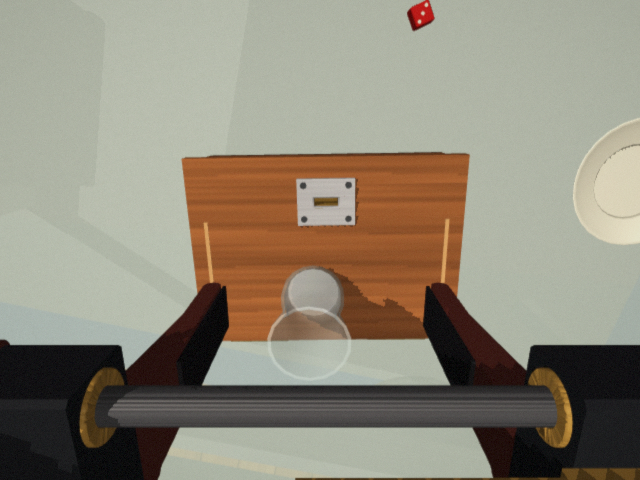

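View pics/w_saucer.png

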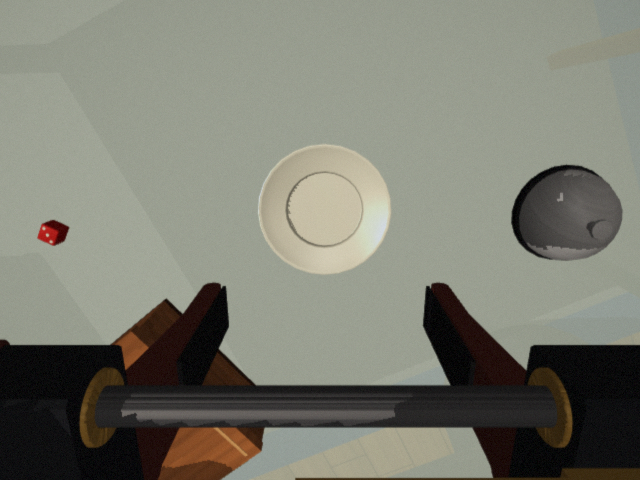

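The tray view shows the keyhole at (326,201.5), flap corners at (183,157), (469,154), (453,339) and (200,341), and the glass rim ellipse centred at (309.5,343.5), with the foot at about (314,292). The saucer view shows the saucer floor centred at (325.5,209) and the rim spanning x 258–391, y 145–273.

```bash
python3 - <<'E'
from h import *
T=np.load("pics/w_tray.npy");S=np.load("pics/w_saucer.npy")
f=lambda u,v,z,T=T:px2w("wrist",u,v,z,T)
print("lock",f(326,201.5,73))
c=[f(u,v,70) for u,v in((183,157),(469,154),(453,339),(200,341))]
for p in c: print(p)
print([np.linalg.norm(c[i]-c[(i+1)%4]) for i in range(4)])
for i,j in((0,1),(3,2),(3,0),(2,1)):
    d=c[j]-c[i]; print(i,j,np.arctan2(d[1],d[0]))
print("rim L R", f(268,343,154),f(350,343,154), f(309.5,308,154),f(309.5,379,154))
print("rim c",f(309.5,343.5,154)," foot",f(314,292,71))
print("saucer floor",f(325.5,209,5,S), np.linalg.norm(f(288,209,5,S)-f(363,209,5,S)))
print("saucer rim",f(324.5,209,16,S),np.linalg.norm(f(258,209,16,S)-f(391,209,16,S)))
E
```

```text
lock [558.0798  47.1398  73.    ]
[550.5246 -64.1177  70.    ]
[499.2257 142.34    70.    ]
[650.0622 180.8967  70.    ]
[702.1534 -29.7932  70.    ]
[np.float64(212.7354235122418), np.float64(155.68643991053736), np.float64(217.03400613316546), np.float64(155.4653539664958)]
0 1 1.814335823165599
3 2 1.813176609386037
3 0 -2.9189733401348237
2 1 -2.891332480303978
rim L R [637.1299  28.8269 154.    ] [625.3411  78.41   154.    ] [607.728   48.6457 154.    ] [656.7379  59.6796 154.    ]
rim c [631.5081  53.9995 154.    ]  foot [634.3525  55.1432  71.    ]
saucer floor [489.0768 316.8489   5.    ] 66.67222095328755
saucer rim [486.4632 317.1333  16.    ] 114.49627498244836
```

```bash
python3 - <<'E'
from h import *
q=down(0.2425+np.pi)
env.reach([631.8,54.1,270],q); env.move_l([631.8,54.1,181],rate=120)
w=set_gripper(20); s=env.read_state(); print(s['width'],s['grip_force'],s['force'],s['time_s'])
env.hold(.2)
env.move_l([631.8,54.1,230],rate=100)
s=env.read_state(); print(s['width'],s['grip_force'],s['force'],s['time_s'])
cv2.imwrite("pics/w_held.png",viewer.camera("wrist"))
E
```

```text
51.03468149691079 30.000094137742508 [-0.6122 -0.3533  2.3248] 4.525
51.3874982315962 29.99984971651429 [-0.5075  0.3608 -1.4125] 5.3667
```

View pics/w_held.png

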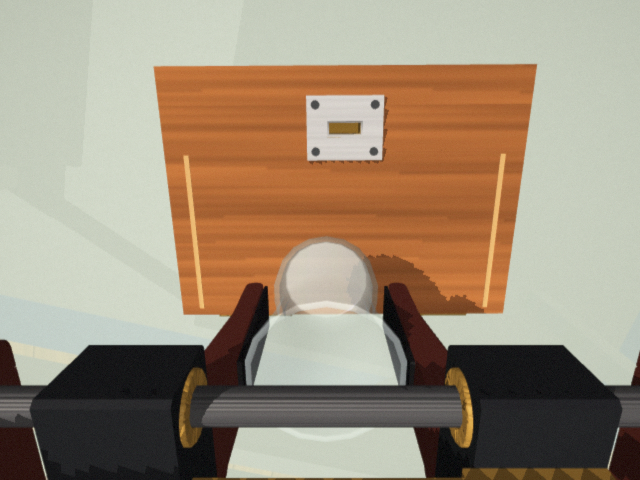

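The glass is held upright just below its rim, and the keyhole is at (344.5,128.5). Next I'll place the glass.

```bash
python3 - <<'E'
from h import *
T=toolT(); print("lock",px2w("wrist",344.5,128.5,73,T))
q=down(0.2425+np.pi); g=np.array([488,317])
env.move_l([*g,230],q,rate=200); env.move_l([*g,132],rate=120)
print(env.move_l([*g,108],rate=20,f_stop=3)); s=env.read_state(); print(s['tool_pos'],s['force'],s['width'],s['time_s'])
E
```

```text
lock [558.1717  46.9904  73.    ]
True
[487.9176 316.9665 115.8154] [ 0.3215 -0.1513  2.336 ] 51.336586422056875 8.8333
```

```bash
python3 - <<'E'
from h import *
set_gripper(86); s=env.read_state(); p=s['tool_pos']
env.move_l([p[0],p[1],250],rate=150)
a,_=snap("w_placed")
env.reach([475,-280,260],down(np.pi-0.33)); b,T=snap("w_keys"); print(T,env.read_state()['time_s'])
cv2.imwrite("pics/c.png",np.hstack([cv2.resize(a,(400,300)),cv2.resize(viewer.camera("side")[150:300,160:360],(400,300))]))
E
```

```text
[[  -0.9464    0.323    -0.      475.3759]
 [   0.323     0.9464    0.0002 -279.3166]
 [   0.0001    0.0002   -1.      259.9542]
 [   0.        0.        0.        1.    ]] 12.8417
```

View pics/c.png

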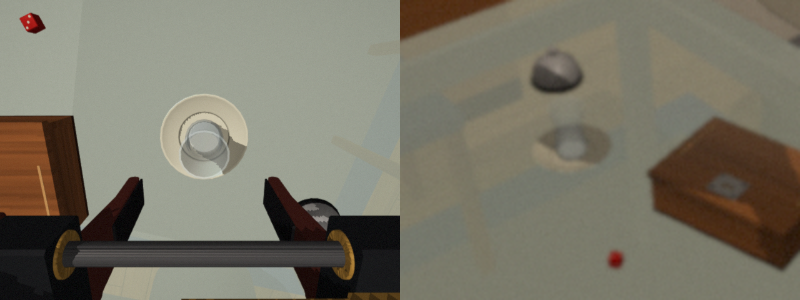

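View pics/w_keys.png

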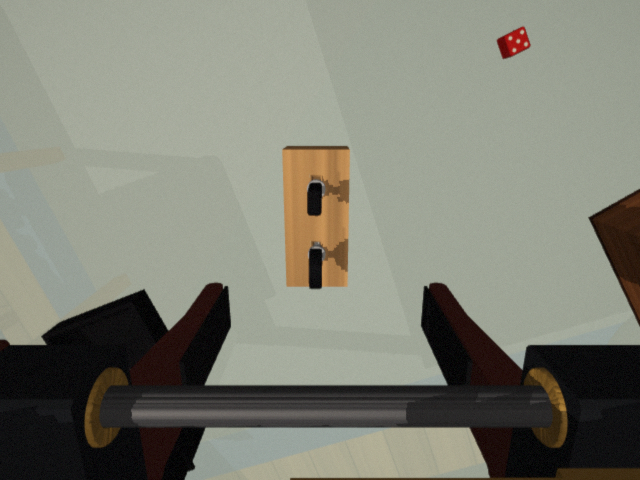

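```bash
python3 - <<'E'
from h import *
P=np.load("pics/w_placed.npy");K=np.load("pics/w_keys.npy")
f=lambda u,v,z,T=K:px2w("wrist",u,v,z,T)
print("glass rim c",f(205.5*1.6,154*1.6,89,P),"foot",f(204*1.6,140*1.6,6,P),"saucer rim c",f(204*1.6,137*1.6,16,P))
c=[f(u,v,40) for u,v in((285,149.5),(349.5,148.5),(348.5,287),(286.5,287.5))]
for p in c:print(p)
m=sum(c)/4
d=(c[3]-c[0])+(c[2]-c[1]); a=np.arctan2(d[1],d[0]); u=np.array([np.cos(a),np.sin(a),0])
print("mid",m,"ang",a,[np.linalg.norm(c[i]-c[(i+1)%4]) for i in range(4)])
k=m+26*u; print("slot",k, "head from px",f(315.8,268,74), "proj of slot+74",w2px("wrist",[*k[:2],74],K),w2px("wrist",[*k[:2],88.5],K),w2px("wrist",[*(k[:2]-14.5*u[:2]),74],K))
E
```

```text
glass rim c [486.001  318.7731  89.    ] foot [493.1867 319.0301   6.    ] saucer rim c [486.7203 317.4183  16.    ]
[ 412.9465 -289.079    40.    ]
[ 427.6763 -243.6476   40.    ]
[ 533.3737 -278.502    40.    ]
[ 517.3536 -326.8758   40.    ]
mid [ 472.8375 -284.5261   40.    ] ang -0.33291540417912 [np.float64(47.7595485313372), np.float64(111.29589084401192), np.float64(50.95755655516391), np.float64(111.03797970671508)]
slot [ 497.41   -293.0229   40.    ] head from px [ 496.7612 -293.3282   74.    ] proj of slot+74 [316.4983 268.6703] [316.0337 276.3779] [316.4485 249.5423]
```

```bash
python3 - <<'E'
from h import *
im=cv2.imread("pics/w_keys.png")[140:300,270:370]
cv2.imwrite("pics/kz.png",cv2.resize(im,None,fx=3.7,fy=3.7,interpolation=cv2.INTER_CUBIC))
t=cv2.imread("pics/w_tray.png")[165:240,280:370]
E
```

```text
(no output)
```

View pics/kz.png

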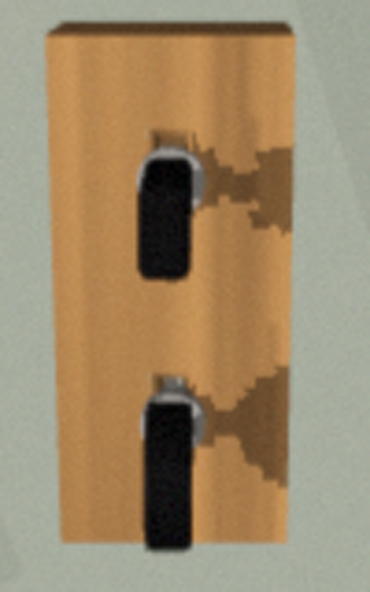

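The close-up confirms the round (wide) head is the lower key, aligned with the block. The glass also stands upright in the saucer. Now for the key grasp.

```bash
python3 - <<'E'
from h import *
k=[497.0,-293.1]; q=down(np.pi-0.333)
env.reach([*k,190],q); env.move_l([*k,135],rate=100)
print(env.read_state()['tool_pos'])
set_gripper(0); s=env.read_state(); print(s['width'],s['force'],s['wrist_torque'])
env.move_l([*k,210],rate=100); s=env.read_state(); print(s['width'],s['force'],s['tool_pos'])
L=np.array([558.1,47.1]); q2=down(0.2425+np.pi/2)
env.reach([*L,215],q2); env.move_l([*L,197],rate=80); env.hold(.3)
im,T=snap("w_hover"); print(T,env.read_state()['time_s'],env.read_state()['qpos'])
for nm,X in (("tip",T@[0,0,114,1]),("lock",[*L,73])): print(nm,X[:3],w2px("wrist",X[:3],T))
E
```

```text
[ 497.2556 -293.281   135.5348]
8.798726605059757 [-1.7427 -3.822  -0.56  ] [-0.6586  0.2767  0.0696]
9.028820783016231 [ 0.0219  0.3873 -0.5916] [ 496.7258 -292.768   209.5634]
[[ -0.2401   0.9707   0.0005 558.2603]
 [  0.9707   0.2401   0.      47.1093]
 [ -0.0001   0.0005  -1.     197.2689]
 [  0.       0.       0.       1.    ]] 18.2167 [ 0.063   0.4741  1.8443  0.      0.8227 -0.1795]
tip [558.3187  47.1135  83.269 ] [322.5687 275.5734]
lock [np.float64(558.1), np.float64(47.1), 73] [322.2999 268.4517]
```

```bash
python3 - <<'E'
from h import *
im=cv2.imread("pics/w_hover.png")[180:360,222:422]
cv2.imwrite("pics/hz.png",cv2.resize(im,(800,720)[:2],interpolation=cv2.INTER_CUBIC)[0:600])
E
```

```text
(no output)
```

View pics/hz.png

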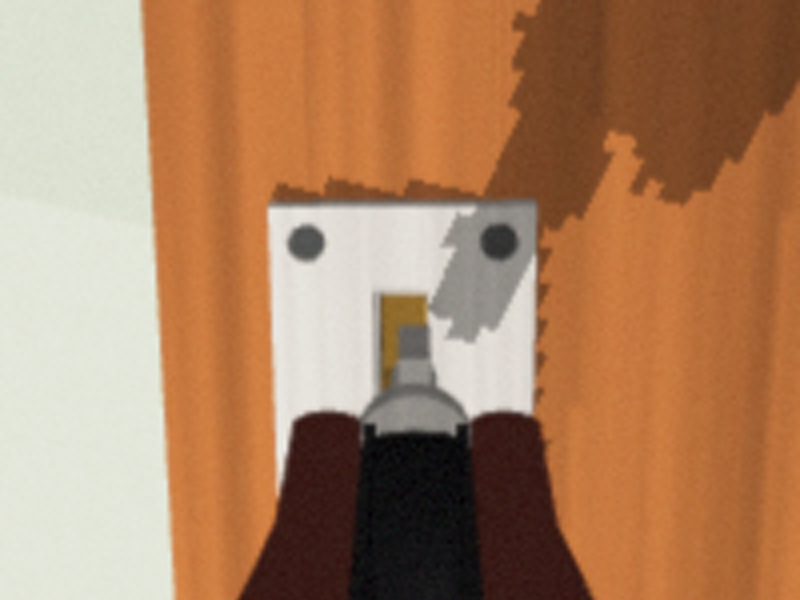

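The enlarged hover view has the bit centred at crop x=414, while the keyhole spans 378–428 (centre 403), so the hole is about 1.5 mm towards −tool y. The hole's far edge is at row 253.3, the plate edge at 230.8 and the bit edge at 261.5.

```bash
python3 - <<'E'
from h import *
T=np.load("pics/w_hover.npy")
def tl(u,v,z): return (np.linalg.inv(T)@[*px2w("wrist",u,v,z,T),1])[:3]
print("hole edge",tl(222+403/4,253.25,73),"plate edge",tl(222+402.5/4,230.75,73))
for z in (83.3,86,88,92,97): print(z,w2px("wrist",(T@[8,0,197.27-z,1])[:3],T))
E
```

```text
hole edge [  8.9466   0.0455 124.2682] plate edge [ 21.7495   0.0026 124.2671]
83.3 [322.5372 261.3966]
86 [322.5003 263.2069]
88 [322.4723 264.5772]
92 [322.4147 267.3958]
97 [322.3396 271.0734]
```

```bash
python3 - <<'E'
from h import *
T=np.load("pics/w_hover.npy"); c=np.array([558.1,47.1]); X=T[:2,0];Y=T[:2,1]
for dx,dy in ((-.7,-1.5),(-.7,-.8),(-.7,-2.2),(.3,-1.5),(-1.7,-1.5),(.3,-.8),(.3,-2.2),(-1.7,-.8),(-1.7,-2.2)):
    p=c+dx*X+dy*Y
    env.move_l([*p,192],rate=60)
    hit=env.move_l([*p,166.5],rate=25,f_stop=7); s=env.read_state()
    print(dx,dy,hit,s['tool_pos'],s['force'],s['wrist_torque'],s['time_s'])
    if s['tool_pos'][2]<173: break
E
```

```text
-0.7 -1.5 True [556.8073  46.0549 167.6528] [-1.5824 -0.0107  4.856 ] [-0.0572  0.2065 -0.0179] 19.3833
```

```bash
python3 - <<'E'
from h import *
s=env.read_state();p=s['tool_pos']
env.move_l([p[0],p[1],165.5],rate=20,f_stop=10); env.hold(.3)
s=env.read_state();print(s['tool_pos'],s['force'],s['width'])
q0=np.array(env.read_state()['qpos'])
for d in (.4,.8,1.2,1.5,1.62,1.68):
    q=q0.copy();q[5]+=d; env.move_joints(q); s=env.read_state()
    print(d,s['qpos'][5]-q0[5],s['tool_pos'],s['force'],s['wrist_torque'],s['time_s'])
    if abs(s['wrist_torque'][2])>0.6: break
env.hold(.2)
E
```

```text
[556.9985  46.0492 167.4027] [-5.3678 -0.838  19.575 ] 8.575988475506927
0.4 0.3962454827414441 [556.7857  46.0721 167.646 ] [-2.1646  0.0013  6.6548] [-0.0436  0.6196 -0.0256] 20.4
0.8 0.7960844802735845 [556.5212  46.1634 167.6194] [-3.7589  0.824   6.7218] [ 0.1469  0.772  -0.0049] 20.8667
1.2 1.1960617566852154 [556.3188  46.305  167.6439] [-4.085   1.6629  8.9464] [0.2447 0.9691 0.0317] 21.3333
1.5 1.4961384091347227 [556.2515  46.4572 167.6378] [-4.4964  2.8959  8.0595] [0.4501 0.9998 0.028 ] 21.725
1.62 1.6164381934109056 [556.2144  46.48   167.6376] [-5.4187  2.6475  7.0364] [0.5374 0.9764 0.0696] 21.975
1.68 1.6760409274228325 [556.1877  46.5247 167.6319] [-5.5552  3.4386  8.8109] [0.598  1.0676 0.0359] 22.225
```

```bash
python3 - <<'E'
from h import *
q0=np.array(env.read_state()['qpos'])
for d in (.05,.1,.15,.2):
    q=q0.copy();q[5]+=d; env.move_joints(q); s=env.read_state()
    print(d,s['qpos'][5],s['tool_pos'],s['force'],s['wrist_torque'],s['tau'][5],s['width'])
cv2.imwrite("pics/w_turned.png",viewer.camera("wrist"))
E
```

```text
0.05 1.5407573105668793 [556.0381  46.6749 167.6595] [-2.4719  1.8088  5.0987] [0.281  0.5209 0.0914] 0.27796670794487 8.957797712781984
0.1 1.5911810807851885 [556.0574  46.6577 167.6503] [-2.2409  1.575   5.5697] [0.4231 0.6741 0.304 ] 0.4482636786997318 8.569103375325627
0.15 1.6408978519105673 [556.0308  46.6916 167.6727] [-3.1358  2.2879  5.4032] [0.4219 0.6739 0.5537] 0.6492324359714985 8.886013490550807
0.2 1.6906785558639568 [556.0538  46.6873 167.6601] [-2.2246  2.5481  5.3124] [0.4914 0.6596 0.6602] 0.7884184084832668 9.302060731244898
```

The key is hard against its stop. The lock axis tips away from the robot as the flap opens, so I'll check how far the arm can follow that arc, and which push poses from the front are reachable.

```bash
cat >> h.py <<'E'
YAW=0.2425; LK=np.array([556.05,46.69,73.]); tx=np.array([np.cos(YAW),np.sin(YAW),0]); ty=np.array([-np.sin(YAW),np.cos(YAW),0]); tz=np.array([0,0,1.])
HG=LK+120*tx-[0,0,13]
def arc(T,th,lift=0):
    M=R.from_rotvec(ty*th); return HG+M.apply(T[:3,3]+[0,0,lift]-HG), (M*R.from_matrix(T[:3,:3])).as_quat()
def fwd(pitch,up=1,yaw=YAW):
    "tool z = forward along tray x, pitched down by pitch; tool y horizontal; up=1: tool x (camera) upward"
    t=np.array([np.cos(yaw),np.sin(yaw),0]);z=np.cos(pitch)*t-np.sin(pitch)*tz; y=up*np.array([-np.sin(yaw),np.cos(yaw),0])*-1; x=np.cross(y,z); return R.from_matrix(np.array([x,y,z]).T).as_quat()
def under(th,r,d):  # point on flap underside at r from hinge, d below the underside
    M=R.from_rotvec(ty*th); return HG+M.apply(-r*tx-d*tz)
E
python3 - <<'E'
from h import *
T=toolT()
for th in np.arange(.1,1.5,.1):
    p,q=arc(T,th,2); print(round(th,2),p,env.ik(p,q))
for up in(1,-1):
  for pit in (.5,.8,1.1):
    q=fwd(pit,up); z=R.from_quat(q).as_matrix()[:,2]
    print(up,pit,R.from_quat(q).as_matrix()[:,0],[env.ik(under(th,130,8)-80*z,q) is not None for th in(.5,.7,.9,1.1,1.3,1.4)])
E
```

```text
0.1 [567.2607  49.4457 181.0922] [ 0.0726  0.5393  1.7776 -0.0203  0.9265  1.7146]
0.2 [579.522   52.4787 191.3148] [ 0.0821  0.5714  1.6936 -0.0352  1.0774  1.731 ]
0.3 [592.7128  55.7417 200.2252] [ 0.0907  0.6109  1.6072 -0.0467  1.2237  1.7424]
0.4 [606.7011  59.202  207.7346] [ 0.0985  0.6568  1.5185 -0.0563  1.366   1.7504]
0.5 [621.3474  62.825  213.7679] [ 0.1055  0.7081  1.428  -0.0649  1.5048  1.7556]
0.6 [636.5052  66.5745 218.2648] [ 0.1117  0.764   1.3357 -0.073   1.6408  1.7585]
0.7 [652.023   70.4131 221.1804] [ 0.1173  0.824   1.2418 -0.0813  1.7743  1.7593]
0.8 [667.7459  74.3025 222.4854] [ 0.1222  0.8874  1.1464 -0.0903  1.9059  1.758 ]
0.9 [683.5167  78.2037 222.167 ] [ 0.1266  0.954   1.0495 -0.1005  2.0358  1.7543]
1.0 [699.1779  82.0778 220.2283] [ 0.1304  1.0234  0.951  -0.1127  2.1644  1.7478]
1.1 [714.5729  85.886  216.6886] [ 0.1337  1.0955  0.8506 -0.1279  2.2921  1.7375]
1.2 [729.548   89.5904 211.5834] [ 0.1365  1.17    0.748  -0.1481  2.4191  1.7218]
1.3 [743.9535  93.1538 204.9635] [ 0.1389  1.2472  0.6427 -0.1766  2.546   1.6973]
1.4 [757.6455  96.5408 196.8953] [ 0.1409  1.3272  0.5336 -0.2207  2.6731  1.6569]
1 0.5 [0.4654 0.1151 0.8776] [True, True, True, True, True, True]
1 0.8 [0.6964 0.1723 0.6967] [True, True, True, True, True, True]
1 1.1 [0.8651 0.214  0.4536] [True, True, True, True, True, True]
-1 0.5 [-0.4654 -0.1151 -0.8776] [True, True, True, True, True, True]
-1 0.8 [-0.6964 -0.1723 -0.6967] [True, True, True, True, True, True]
-1 1.1 [-0.8651 -0.214  -0.4536] [True, True, True, True, True, True]
```

```bash
python3 - <<'E'
from h import *
q=np.array(env.read_state()['qpos']); q[5]-=.06; env.move_joints(q)
T=toolT(); np.save("pics/T0.npy",T)
for th in np.arange(.1,1.11,.1):
    p,o=arc(T,th,1.5); env.move_l(p,o,rate=50); s=env.read_state(); f=s['force']
    print(round(th,2),f,s['width'],np.linalg.norm(s['tool_pos']-p),s['time_s'])
    if np.linalg.norm(f)>40: break
cv2.imwrite("pics/side_open.png",viewer.camera("side"))
p=s['tool_pos'];z=toolT()[:3,2]
for d in (40,60,80): print(d,env.ik(p-d*z,s['orientation']))
E
```

```text
0.1 [-1.0547  1.0952 -1.6484] 8.881804545277241 0.6929255057412658 24.225
0.2 [-1.9316  0.9602 -1.5173] 8.70946584733887 0.454142423239708 24.7
0.3 [-2.9754  0.2738  0.1803] 8.777209946257983 0.4145189208906667 25.175
0.4 [-4.4402  0.2767 -0.326 ] 8.367022885775134 0.38063938248653234 25.65
0.5 [-4.8971  0.4848 -0.7816] 8.922944755655006 0.3008759576940645 26.125
0.6 [-5.2077 -0.0274  0.4772] 8.844556726628792 0.318760892957081 26.6
0.7 [-5.8357  0.487   0.1404] 8.936006380005809 0.359563120023414 27.075
0.8 [-5.9496  0.0626  0.6275] 8.9531637744042 0.373256920544473 27.55
0.9 [-6.7801  0.3334  1.8002] 9.06399376427635 0.3795754969975566 28.025
1.0 [-7.0904  0.572   3.0523] 8.402321060671497 0.3875286131536306 28.5
1.1 [-6.9068  1.0652  2.6595] 8.791099289896614 0.4555723192743471 28.975
40 [ 0.1377  1.1454  0.7009 -0.135   2.3921  1.6639]
60 [ 0.1396  1.1765  0.6141 -0.1412  2.4475  1.655 ]
80 [ 0.1414  1.2131  0.5165 -0.1499  2.5082  1.6435]
```

```bash
python3 - <<'E'
import cv2
im=cv2.imread("pics/side_open.png")[90:330,200:500]
cv2.imwrite("pics/so.png",cv2.resize(im,(750,600),interpolation=cv2.INTER_CUBIC))
E
```

```text
(no output)
```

View pics/so.png

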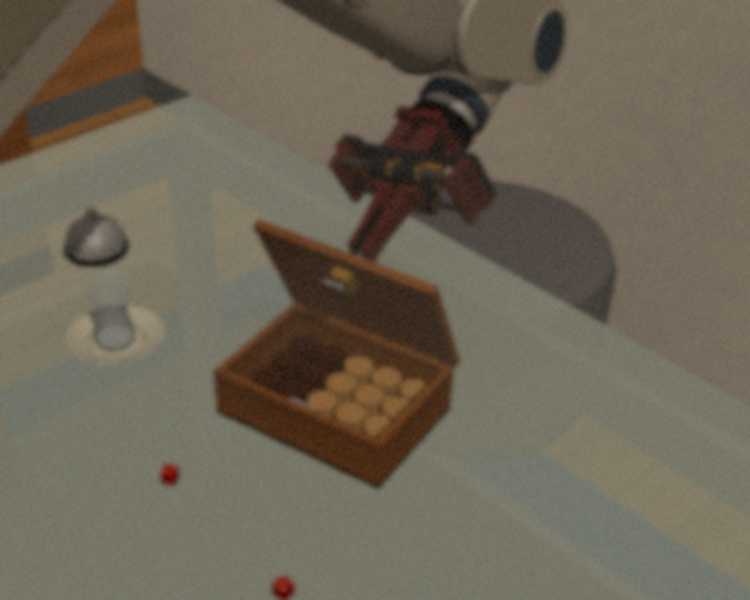

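The flap is open about 1.1 rad with the key in it, and the glass stands in the saucer. Before going further I'll fit the arm's geometry to check forearm clearance over the flap.

```bash
python3 - <<'E'
from h import *
T=np.load("pics/T0.npy"); A=[];b=[]
P=[]
for th in np.arange(0,1.5,.1):
    p,o=arc(T,th,1.5); P.append((p,o))
for pt in ([600,0,300],[500,0,400],[700,0,250],[450,0,300]): P.append((pt,down(1.57)))
for p,o in P:
    q=env.ik(p,o)
    if q is None: continue
    r=np.hypot(p[0],p[1]); a=q[1];c=a+q[2];d=c+q[4]
    A+= [[0,1,np.sin(a),np.sin(c),np.sin(d)],[1,0,np.cos(a),np.cos(c),np.cos(d)]]; b+=[r,p[2]]
x,res,_,_=np.linalg.lstsq(np.array(A),np.array(b),rcond=None); print("h r0 L1 L2 D",x,"rms",np.sqrt(res/len(b)))
h,r0,L1,L2,D=x
for th in (1.1,1.2,1.25,1.3,1.35,1.4):
    q=env.ik(*arc(T,th,1.5)); e=np.array([r0+L1*np.sin(q[1]),h+L1*np.cos(q[1])]); w=e+L2*np.array([np.sin(q[1]+q[2]),np.cos(q[1]+q[2])])
    M=R.from_rotvec(ty*th); E=HG+M.apply(-154*tx+10*tz); t=np.array([np.hypot(*E[:2]),E[2]])
    u=(w-e)/np.linalg.norm(w-e); print(th,e,w,t,"dist",abs(u[0]*(t-e)[1]-u[1]*(t-e)[0]))
E
```

```text
h r0 L1 L2 D [240.7657 -33.5628 528.1778 485.6643 190.2241] rms [5.0045]
1.1 [435.9379 482.7179] [887.5906 304.1692] [616.3933 201.7819] dist 194.91949712452788
1.2 [452.6255 447.1457] [909.0837 281.2672] [630.7069 207.1576] dist 164.73242469416806
1.25 [460.1445 428.4486] [918.8751 268.9618] [638.0478 209.2969] dist 148.57665411012744
1.3 [467.0565 409.1464] [927.9875 256.135 ] [645.4871 211.0629] dist 131.7800711504812
1.35 [473.3191 389.233 ] [936.3899 242.8254] [653.0062 212.4515] dist 114.38931122755662
1.4 [478.8887 368.6923] [944.0514 229.0734] [660.5863 213.4589] dist 96.44596567322279
```

Even at 1.35 rad the forearm centreline stays 114 mm clear of the flap, so I'll continue with the key.

```bash
python3 - <<'E'
from h import *
T=np.load("pics/T0.npy")
for th in (1.2,1.3,1.36):
    p,o=arc(T,th,1.5); env.move_l(p,o,rate=40)
s=env.read_state(); print(s['force'],s['tau'],s['time_s'],s['tool_pos']-p)
p,o=arc(T,1.36,0.5); env.move_l(p,o,rate=20); env.hold(.3)
set_gripper(60); s=env.read_state(); print(s['width'],s['force'])
z=toolT()[:3,2]; p=s['tool_pos']
up=R.from_rotvec(ty*1.36).apply(-tx)
for d in (70,55,40,25):
    if env.ik(p-d*z,s['orientation']) is not None:
        try: env.move_l(p-d*z,rate=80); print("back",d); break
        except env.IKError: pass
env.hold(.3); print(env.read_state()['tool_pos'],env.read_state()['force'],env.read_state()['time_s'])
im=viewer.camera("side"); cv2.imwrite("pics/side_end.png",im)
# project expected flap edge corners for several angles
for th in (1.1,1.2,1.3,1.36,1.45):
    M=R.from_rotvec(ty*th); print(th,[w2px("side",HG+M.apply(-154*tx+k*107*ty)).round(1) for k in(1,-1)])
E
```

```text
[-5.4406  2.902   4.5534] [ -2.2154 -87.3085 -27.8288  -1.2073   1.9196   0.3656] 30.5333 [0.1038 0.3464 0.7632]
60.14090793137588 [ 0.2507  0.5077 -0.1893]
[750.8323  94.9058 199.9811] [ 0.8219  0.0297 -0.4558] 32.3
1.1 [array([300.1, 180.7]), array([371.7, 208.1])]
1.2 [array([303.3, 176.3]), array([374.9, 203.1])]
1.3 [array([306.6, 172.2]), array([378. , 198.6])]
1.36 [array([308.6, 170.1]), array([379.9, 196.1])]
1.45 [array([311.7, 167.1]), array([382.8, 192.7])]
```

```bash
python3 - <<'E'
from h import *
s=env.read_state(); p=s['tool_pos']; o=s['orientation']; z=toolT()[:3,2]
up=R.from_rotvec(ty*1.36).apply(-tx); print(s['qpos'],up,z)
tgt=p+120*up-2*z; print(env.ik(tgt,o))
for d in (120,90,60):
    try: env.move_l(p+d*up-2*z,rate=80); print("up",d); break
    except env.IKError as e: print(e)
s=env.read_state(); print(s['tool_pos'],s['force'],s['time_s'])
E
```

```text
[ 0.1401  1.2918  0.5853 -0.1991  2.6178  1.6166] [-0.2031 -0.0502  0.9779] [-0.9501 -0.2339 -0.2063]
[ 0.1376  1.1171  0.7014 -0.2271  2.6746  1.5857]
up 120
[728.3058  89.3726 317.0278] [-0.0632 -0.9858 -0.0827] 34.0
```

```bash
python3 - <<'E'
from h import *
s=env.read_state(); p=s['tool_pos']
env.move_l([p[0],p[1],400],rate=120)
env.reach([450,90,430],down(YAW)); env.hold(.3)
im=viewer.camera("side").astype(float); cv2.imwrite("pics/side_fin.png",im); top=viewer.camera("top"); cv2.imwrite("pics/top_fin.png",top)
print(env.read_state()['time_s'],env.read_state()['force'])
for th in np.arange(1.1,1.6,.04):
    M=R.from_rotvec(ty*th)
    v=[]
    for y in np.linspace(-95,95,60):
        u=w2px("side",HG+M.apply(-154*tx+y*ty)); v.append(cv2.getRectSubPix(im.astype(np.float32),(1,1),tuple(map(float,u)))[0,0])
    print(round(th,2),np.mean(v,0).round(0))
a=cv2.imread("pics/side0.png").astype(float)
for nm,X in(("glass",None),): pass
d=np.abs(a-im).max(2)>25
n,l,st,c=cv2.connectedComponentsWithStats(d.astype(np.uint8))
print([list(x) for x in st[1:] if x[4]>25])
E
```

```text
Traceback (most recent call last):
station.IKError: the arm cannot follow that straight line within its joint ranges
```

```bash
python3 - <<'E'
from h import *
T0=np.load("pics/T0.npy")
env.reach([680,80,420],arc(T0,.9)[1])
env.reach([450,90,430],arc(T0,0)[1]); env.hold(.3)
im=viewer.camera("side"); cv2.imwrite("pics/side_fin.png",im); cv2.imwrite("pics/top_fin.png",viewer.camera("top"))
print(env.read_state()['time_s'],env.read_state()['force']); im=im.astype(np.float32)
for th in np.arange(1.1,1.6,.04):
    M=R.from_rotvec(ty*th); v=[]
    for y in np.linspace(-95,95,60):
        u=w2px("side",HG+M.apply(-154*tx+y*ty)); v.append(cv2.getRectSubPix(im,(1,1),tuple(map(float,u)))[0,0])
    print(round(th,2),np.mean(v,0).round(0))
d=np.abs(cv2.imread("pics/side0.png").astype(float)-im).max(2)>25
st=cv2.connectedComponentsWithStats(d.astype(np.uint8))[2]
print([list(map(int,x)) for x in st[1:] if x[4]>25])
E
```

```text
35.875 [0.2952 0.9487 0.0024]
1.1 [44. 61. 78.]
1.14 [45. 61. 79.]
1.18 [38. 56. 76.]
1.22 [35. 55. 76.]
1.26 [33. 51. 74.]
1.3 [29. 46. 68.]
1.34 [28. 45. 69.]
1.38 [34. 59. 94.]
1.42 [ 52.  77. 111.]
1.46 [ 87. 104. 115.]
1.5 [100. 114. 117.]
1.54 [101. 115. 117.]
1.58 [102. 116. 118.]
[[0, 0, 125, 164, 6154], [79, 0, 12, 11, 54], [166, 0, 29, 12, 138], [200, 0, 109, 163, 5078], [271, 0, 29, 25, 489], [248, 23, 36, 29, 669], [0, 40, 78, 221, 7873], [283, 168, 101, 87, 4570], [231, 177, 18, 16, 171], [236, 212, 18, 18, 199], [349, 238, 10, 7, 55], [65, 243, 81, 114, 5034], [335, 244, 25, 19, 217], [44, 273, 55, 45, 496], [65, 287, 28, 32, 179], [5, 288, 24, 26, 125], [0, 294, 44, 59, 1070], [398, 328, 19, 19, 200]]
```

```bash
python3 -c "
from station import workorder
print(workorder.sign_off())"
```

```text
the job is handed in; nothing more can be done
None
```

I handed the job in at about 36 s: the glass is upright on its saucer and the lock was turned to its stop; the flap stands open at about 1.4 rad (read from the side camera), with the key left in the lock (not re-checked after release).

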